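Set and lock the camera boom at its length mark

TASK

The camera on the bench boom stand has to be set to its working reach. Draw the boom's sliding inner tube out, against its tendency to slide back down, until the dark ring on it just comes clear of the lock collar; hold it there and, without letting it slip, swing the cam lever fully shut so that it lies along the tube. Finish while still gripping the tube and leave the other things on the bench where they are.

Things in the scene. Friction and masses are not known exactly. Their poses are not given: they have to be found in the camera images.
- boom_stand: Boom stand, fixed to the bench: base plate 200 x 170 x 16 mm, post, and a telescopic boom whose axis passes 150 mm above the origin. Origin: on the bench under the post. x (level): the way the boom points and rises, at 0.30 rad (17 deg) to the level; y: the side with the cam lever; z up. Nothing of it stands above the boom. Dark outer tube 28 mm thick, ending in a black lock collar.
- collar_lip (a point): On the boom's axis at the end face (lip) of the lock collar, where the inner tube comes out; 215 mm from the knuckle along the boom. The collar is 42 mm long, 36 mm wide, 34 mm high. Axes as boom_stand (level, not sloped).
- bracket_face (a point): On the boom's axis at the collar-side face of the camera's bracket plate, fixed to the inner tube (bright, 22 mm thick). Plate square to the boom, 44 mm from the axis away from the lever and 28 mm towards it, 48 high, 5 thick: a finger's side can hook it to draw the tube out. From the lip: 38 mm at the start (bare tube between), 68 mm at the mark. Axes: x out along the slope, y lever side.
- boom_tube (a joint): How far the inner tube is drawn out (m): 0 slid right in, as at the start; 0.030 at the length mark, when the inner edge of the 3 mm dark ring on it is level with the lip (the ring is hidden in the collar at the start); 0.08 at most. Lever open, it slides easily and sinks back to 0 by itself (1 to 2 N) unless held; the shut lever clamps it.
- cam_lever (a joint): Angle of the cam lever (rad): 0 shut, on its stop, blade beside the inner tube; 0.55 wide open. Starts between 0.33 and 0.46 and stays where it is left. Shutting it takes some 4 to 10 N at the blade's end, most over the last 0.25 rad, where the cam bites.
- lever_pin (a point): Middle of the lever's pin: 10 mm behind the lip along the boom, 22 mm from the boom's axis on the stand's y side. The pin is square to the boom, so the lever turns in the plane that slopes with the boom; its tip moves away from the tube as it opens. Axes as boom_stand.
- lever_tip (a point): End of the grey lever blade, 72 mm from the pin. Blade 8 mm thick, 18 mm high, level with the tube's axis. Shut, it ends 62 mm beyond the lip with its outer face 22 mm, inner face 14 mm from the tube's axis. Two fingers, one on the tube's bare far side, one on the blade, both by the plate, can squeeze it shut: 33 mm apart when home, 65 mm at most before. The plate must be at the mark to clear it.
- disk_drive: Bystander: bare disk drive 147 x 102 x 26 mm lying under the camera. Origin under its centre.
- tape_roll: Bystander: roll of packing tape, 104 mm across, 48 mm high, lying flat. Origin under its centre.
- carton: Bystander: small closed carton 130 x 100 x 70 mm. Origin under its centre.

How it is judged:
On the way:
1. the inner tube is drawn out to its mark (30 mm, within 3.5 mm) and held there by the fingers with the lever still open (value of joint boom_tube between 0.0265 and 0.0335 m and value of joint cam_lever above 0.2 rad and contact force between the fingers and boom_tube above 0.3 N), for 0.3 s.
At the end, for the whole second after the job is handed in: The inner tube is drawn out 30 mm (within 3.5 mm, ring at the lip), the cam lever is shut (under 0.08 rad), the fingers still grip the tube with more than 2 N, and the disk drive, tape roll and carton are within 15 mm of where they were (value of joint boom_tube between 0.0265 and 0.0335 m and value of joint cam_lever below 0.08 rad and contact force between the fingers and boom_tube above 2 N and distance of each of disk_drive, tape_roll, carton from where it was at the start of the episode below 0.015 m); the arm keeps its last pose, push and grip.
It fails at once if the lever is clamped while the tube is off its mark, or the tube slips as it is clamped (value of joint cam_lever below 0.12 rad and (value of joint boom_tube below 0.025 m or value of joint boom_tube above 0.035 m)).
It fails at once if a bystander is pushed away (distance of any of disk_drive, tape_roll, carton from where it was at the start of the episode above 0.02 m).
It also fails if it takes over 34 s, if anything falls off the work surface, if the arm or the gripper's body presses on something with over 40 N, if the wrist force passes 120 N, or if a joint passes its speed limit or range.

ROBOT

A 6-joint arm with a two-finger parallel gripper is mounted at the origin on the work surface. World frame = base frame: x ahead of the robot, y to its left, z up, the work surface at z = 0. Lengths are in m, angles in rad, forces in N, time in s.
With the tool pointing down it reaches from about 0.3 to 0.775 m from the base axis. Payload 14.6 kg.
Tool frame: the origin (TCP) lies at the very end of the fingers, on their centre line; the grasp point (between the pads) lies 19 mm behind it; z points along the fingers, y is the line along which they close (so a half turn about z gives the same grasp; the last joint's range is limited). The gripper opens to 94 mm and grips with 3 to 60 N. Pads are 16 mm wide; open, the fingers measure 119 mm over their backs; the gripper's body (75 mm by 177 mm) begins 78 mm behind the grasp point.
Start: joints at [-1.282, 0.3, 1.521, -0, 1.321, -0.067], TCP at [0.192, -0.516, 0.205] pointing down, gripper open.
Joint ranges: [-3.03, 3.03], [-0.79, 2.21], [0.23, 2.52], [-1.04, 4.18], [0, 3.07], [-2.55, 2.55]. Speed limits (rad/s): [2.22, 2.22, 2.57, 3.14, 3.14, 3.14].

INTERFACE

Orientations are given as [roll, pitch, yaw] about the fixed x, y, z axes, in that order (R = Rz(yaw) Ry(pitch) Rx(roll)).
In Python, from station import ctrl gives the robot as it stands. The module is installed in compiled form; this text tells all that it offers.
- The arm moves only by the tool play_rows, never from a script. Its argument "commands" is a list of rows, each a list of 7 numbers: the shift along the tool's x, y, z in m, then the turn, a rotation vector about the tool's x, y, z in degrees, then the closure, from -1 (fully open) to 1 (shut). A call has 1 to 20 rows; each row shifts and turns the commanded pose from where the row before left it, along the tool's axes as they then stand; what a row does not reach is not made up. A row lasts 1/12 s, in which the tool goes at most 41.7 mm and 7.16 degrees, less where a joint would pass 70% of its speed; a pose out of reach is approached as far as the arm can. A call is refused whole if a number of a shift passes 0.0417 or a number of a turn 7.16, either way. A call with a gripper value outside its range is refused whole. The fingers move at their own pace and stop on an object; "force" is the grip in N (left out, the last holds). Time passes only in rows, so rows that do not move let the fingers close. It gives the time, the measured TCP pose, the force, the opening and the grip force at its end, in the units of the state.
- ctrl.get_obs(): the state, without advancing time (a new reading comes with each control period).
- ctrl.camera(name): name is "scene" or "top"; returns the picture (480x640x3 uint8, blue, green, red); there is no depth.
- ctrl.camera_model(name): a dict with "fx", "fy", "cx", "cy" (pixels), "rvec" (rotation vector, rad) and "tvec" (3), from world to camera coordinates, as OpenCV has them. Camera axes: x right, y down, z forward; pixel columns grow to the right and rows downward; lengths in m; the calibration is good to about 2 mm. A picture is of the moment at which its call begins. camera_model takes no time and is no camera call.
- ctrl.hand_in(): hands the job in; it is judged then, once.
The state is a dict: "time_s": time; "qpos": joint angles; "joint_vel": joint speeds; "tau": joint torques, N m; "ee_pos": TCP position; "eef_rot": TCP orientation; "force": force on the tool from outside, world axes, zero at the start; "moment": the same for the moment, N m; "grip_width": finger opening in m; "grip_force": force on a finger pad.
Only numpy, scipy, OpenCV 4.12 (cv2) and the standard library are available. Lean on these libraries where they do the work, as an engineer would, in place of code of your own. Each camera call takes 0.05 s, during which the arm holds its last target. There are 200 camera calls.

## Working session

There is one attempt and no reset: what is moved stays moved. The work goes in short steps, Python scripts to look and compute and a tool call to move; the robot and the scene stay as the last step left them, time stands still between calls to the robot, and variables do not carry over. Pictures are saved under pics/ and viewed, at most 10 in all, crops included, and the job is handed in when it is done.

Besides the shell and the picture viewer there is one more tool, called after "Call:" by a JSON object that holds its "fn" and its "kwargs", one argument or row to a line. play_rows: Moves the arm, as the interface text tells. Its arguments: {"type":"object","properties":{"commands":{"type":"array","items":{"type":"array","items":{"type":"number"}}},"force":{"type":"number"}},"required":["commands"]}

```bash
mkdir -p pics; python3 - <<'E'
from station import ctrl
import cv2
for n in("scene","top"):
    cv2.imwrite(f"pics/{n}0.png",ctrl.camera(n)); print(n,ctrl.camera_model(n))
print(ctrl.get_obs())
E
```

```text
scene {'fx': 526.1682819504556, 'fy': 526.1682819504556, 'cx': 314.681580667664, 'cy': 236.2162093043943, 'rvec': array([ 0.97744995,  2.23397479, -1.27688105]), 'tvec': array([ 0.35613508, -0.13638175,  1.61197477])}
top {'fx': 481.7752797344891, 'fy': 481.7752797344891, 'cx': 327.1713888651073, 'cy': 235.8260565035702, 'rvec': array([ 2.12730255, -2.08590952,  0.21632415]), 'tvec': array([0.08025542, 0.66295625, 0.83298681])}
{'time_s': 0.1, 'qpos': array([-1.28158225e+00,  3.00396819e-01,  1.52151718e+00, -1.01933013e-05,
        1.32069061e+00, -6.66347200e-02]), 'joint_vel': array([ 0.00068673, -0.00233914, -0.00172131, -0.000577  , -0.00085755,
        0.00026355]), 'tau': array([ 1.60296400e-03, -5.32650375e+01, -3.53284729e+01,  7.09766708e-02,
        2.34916684e-02, -5.66128767e-05]), 'ee_pos': array([ 0.19152268, -0.51532816,  0.20495411]), 'eef_rot': array([-3.14058229e+00, -5.75297550e-05,  3.55851300e-01]), 'force': array([-0.16804   , -0.34929078,  0.19587725]), 'moment': array([-0.03407597,  0.00122473, -0.0058934 ]), 'grip_force': 0.0, 'grip_width': 0.09381188882963547}
```

View pics/scene0.png

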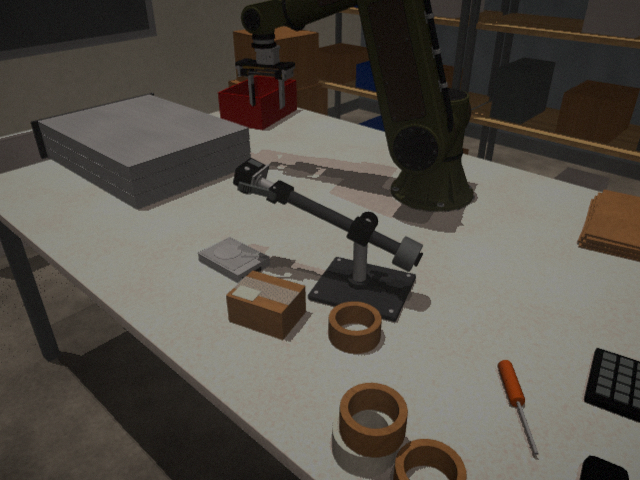

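View pics/top0.png

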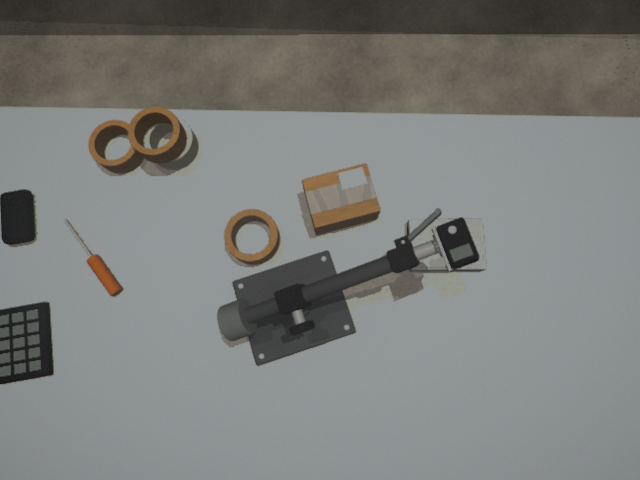

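The top view shows the boom running from about (232,320) to the camera at (458,243). The collar is near (402,256), and the lever tip near (438,211) is on the world +x side. I'll zoom in on both views.

```bash
python3 - <<'E'
import cv2,numpy as np
a=cv2.imread("pics/top0.png")[190:300,370:500]; b=cv2.imread("pics/scene0.png")[145:225,225:325]
a=cv2.resize(a,None,fx=6,fy=6,interpolation=cv2.INTER_CUBIC)
b=cv2.resize(b,None,fx=6,fy=6,interpolation=cv2.INTER_CUBIC)
f=lambda x:np.clip(x*1.8,0,255).astype(np.uint8)
cv2.imwrite("pics/a.png",f(a)[:600]);cv2.imwrite("pics/b.png",f(b))
E
```

```text
(no output)
```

View pics/a.png

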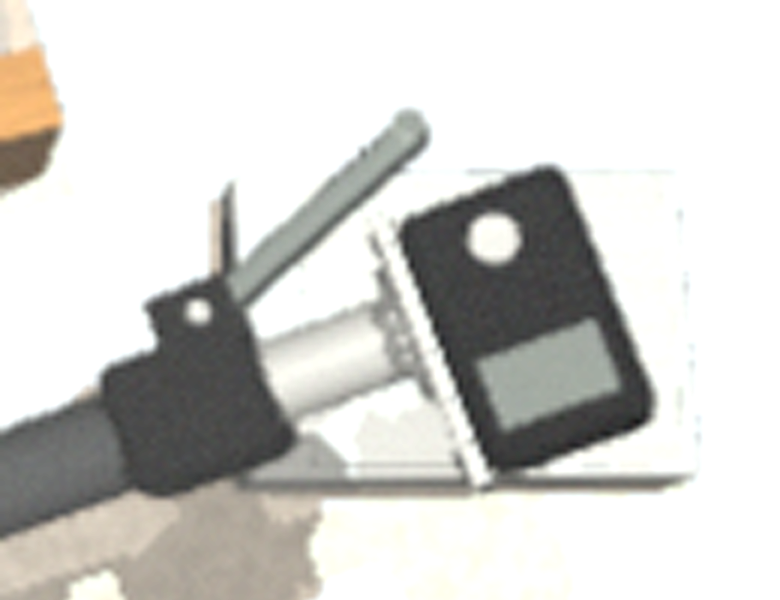

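View pics/b.png

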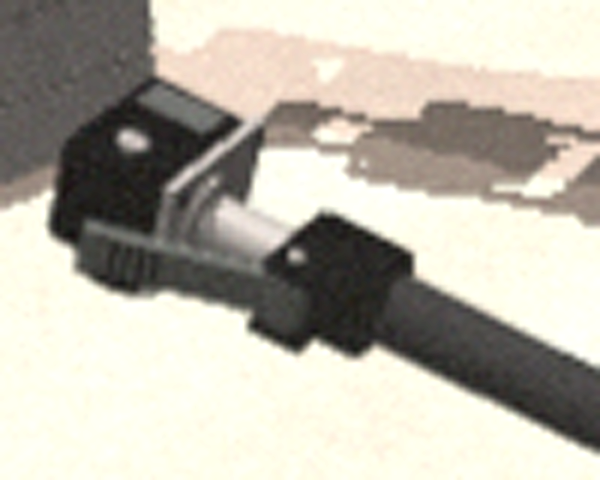

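The top crop shows the pin head at px (403,242), the lip's top edge from (408,237.5) to (419,262.5), and the tube leaving the collar at about (416.7,253.5). The lever tip is at (438,210) and the plate runs from (434,226) to (451,271). In the scene view the pin head is at (274.5,187.7).

```bash
cat > h.py <<'E'
import cv2,numpy as np
from station import ctrl
def ray(n,p):
    m=ctrl.camera_model(n);R=cv2.Rodrigues(m["rvec"])[0]
    d=R.T@np.array([(p[0]-m["cx"])/m["fx"],(p[1]-m["cy"])/m["fy"],1]);return -R.T@m["tvec"],d/np.linalg.norm(d)
def onz(n,p,z):
    c,d=ray(n,p);return c+d*(z-c[2])/d[2]
def tri(p,q):
    A,b=0,0
    for n,x in(("top",p),("scene",q)):
        c,d=ray(n,x);M=np.eye(3)-np.outer(d,d);A=A+M;b=b+M@c
    return np.linalg.solve(A,b)
def proj(n,X):
    m=ctrl.camera_model(n);K=np.array([[m["fx"],0,m["cx"]],[0,m["fy"],m["cy"]],[0,0,1.]])
    return cv2.projectPoints(np.float64(X).reshape(-1,1,3),m["rvec"],m["tvec"],K,None)[0].reshape(-1,2)
E
python3 - <<'E'
from h import *
np.set_printoptions(precision=4,suppress=True)
g=cv2.imread("pics/top0.png",0)
S=[]
for p in((324,259),(240,286),(262,356),(347,327)):
    w=g[p[1]-6:p[1]+7,p[0]-6:p[0]+7].astype(float); w=np.clip(w-np.median(w)-25,0,None)
    y,x=np.mgrid[-6:7,-6:7]; q=(p[0]+(w*x).sum()/w.sum(),p[1]+(w*y).sum()/w.sum()); S.append(onz("top",q,.018)[:2])
S=np.array(S);c=S.mean(0)
d=(S[0]-S[1])+(S[3]-S[2]);yaw=np.arctan2(d[1],d[0]);print("plate",c,yaw,np.linalg.norm(S[0]-S[1]),np.linalg.norm(S[1]-S[2]))
u=np.array([np.cos(yaw),np.sin(yaw)]);v=np.array([-u[1],u[0]])
f=lambda P:((P[:2]-c)@u,(P[:2]-c)@v)
print("lip expected",.215*np.cos(.3))
print("lip axis",f(onz("top",(416.7,253.5),.2135)))
P=onz("top",(413.6,250),.2297);print("liptop",f(P))
T=tri((403,242),(274.5,187.7));print("pin top",T,f(T))
print("tip", f(onz("top",(438,210),.2335)))
for p in((434,226),(451,271)):print("plate top edge",f(onz("top",p,.2135+.038*np.sin(.3)+.024*np.cos(.3))))
E
```

```text
plate [0.5331 0.1571] -1.2258371091249365 0.17306857902553482 0.13956068419428438
lip expected 0.20539734516200528
lip axis (np.float64(0.21748672400112548), np.float64(-0.001630454820386886))
liptop (np.float64(0.21120630179437538), np.float64(0.003191459484168838))
pin top [ 0.6198 -0.0244  0.2256] (np.float64(0.20015437443524275), np.float64(0.020225317149695363))
tip (np.float64(0.26834432695189625), np.float64(0.04948835072763054))
plate top edge (np.float64(0.2492107322598468), np.float64(0.02560370348092842))
plate top edge (np.float64(0.24817411804889117), np.float64(-0.046008468505835336))
```

```bash
cat >> h.py <<'E'
from scipy.spatial.transform import Rotation as Ro
yaw=-1.2258;u=np.array([np.cos(yaw),np.sin(yaw),0]);v=np.array([-u[1],u[0],0]);zz=np.array([0,0,1.])
e=np.cos(.3)*u+np.sin(.3)*zz;n=-np.sin(.3)*u+np.cos(.3)*zz
lip=np.array([.6046,-.0462,.2135])
Rt=np.c_[-e,v,-n]
def tgt(s,l,h): return lip+e*s+v*l+n*h
def go(s,l,h,twist=0):
    o=ctrl.get_obs();R=Ro.from_euler("xyz",o["eef_rot"]).as_matrix();p=o["ee_pos"]
    T=Rt@Ro.from_euler("z",twist,degrees=True).as_matrix()
    d=p-lip
    print("t",o["time_s"],"slh mm",np.round(1e3*np.array([d@e,d@v,d@n]),1),"F slh",np.round([o["force"]@e,o["force"]@v,o["force"]@n],2),"w",round(o["grip_width"]*1e3,1),o["grip_force"])
    print("shift in tool axes mm",np.round(1e3*R.T@(tgt(s,l,h)-p),1),"in target axes",np.round(1e3*Rt.T@(tgt(s,l,h)-p),1),"rotvec deg",np.round(np.degrees(Ro.from_matrix(R.T@T).as_rotvec()),1))
E
python3 -c "
from h import *
go(.019,.0315,.07)"
```

```text
t 0.1 slh mm [ 285.8 -547.4  -97.3] F slh [ 0.32 -0.28  0.11] w 93.8 0.0
shift in tool axes mm [ 582.2 -298.1  -80.7] in target axes [ 266.8  578.9 -167.3] rotvec deg [-13.4 -13.6 -88.6]
```

Call:
{"fn": "play_rows", "kwargs": {
  "commands": [
    [0, 0, -0.03, 0, 0, 0, -1],
    [0, 0, -0.03, 0, 0, 0, -1],
    [0, 0, -0.03, 0, 0, 0, -1],
    [0, 0, -0.03, 0, 0, 0, -1],
    [0.036, -0.0186, 0, 0, 0, 0, -1],
    [0.036, -0.0186, 0, 0, 0, 0, -1],
    [0.036, -0.0186, 0, 0, 0, 0, -1],
    [0.036, -0.0186, 0, 0, 0, 0, -1],
    [0.036, -0.0186, 0, 0, 0, 0, -1],
    [0.036, -0.0186, 0, 0, 0, 0, -1],
    [0.036, -0.0186, 0, 0, 0, 0, -1],
    [0.036, -0.0186, 0, 0, 0, 0, -1],
    [0.036, -0.0186, 0, 0, 0, 0, -1],
    [0.036, -0.0186, 0, 0, 0, 0, -1],
    [0.036, -0.0186, 0, 0, 0, 0, -1],
    [0.036, -0.0186, 0, 0, 0, 0, -1],
    [0.036, -0.0186, 0, 0, 0, 0, -1],
    [0.036, -0.0186, 0, 0, 0, 0, -1],
    [0.036, -0.0186, 0, 0, 0, 0, -1],
    [0.036, -0.0186, 0, 0, 0, 0, -1]
  ]
}}

```text
time_s: 1.77
ee_pos: [0.6288, -0.034, 0.3251]
eef_rot: [-3.141, 0.0, 0.356]
force: [0.5, -0.3, 0.0]
grip_width: 0.0938
grip_force: 0.0
```

Call:
{"fn": "play_rows", "kwargs": {
  "commands": [
    [0, 0, 0, -0.96, -0.97, -6.33, -1],
    [0, 0, 0, -0.96, -0.97, -6.33, -1],
    [0, 0, 0, -0.96, -0.97, -6.33, -1],
    [0, 0, 0, -0.96, -0.97, -6.33, -1],
    [0, 0, 0, -0.96, -0.97, -6.33, -1],
    [0, 0, 0, -0.96, -0.97, -6.33, -1],
    [0, 0, 0, -0.96, -0.97, -6.33, -1],
    [0, 0, 0, -0.96, -0.97, -6.33, -1],
    [0, 0, 0, -0.96, -0.97, -6.33, -1],
    [0, 0, 0, -0.96, -0.97, -6.33, -1],
    [0, 0, 0, -0.96, -0.97, -6.33, -1],
    [0, 0, 0, -0.96, -0.97, -6.33, -1],
    [0, 0, 0, -0.96, -0.97, -6.33, -1],
    [0, 0, 0, -0.96, -0.97, -6.33, -1],
    [0, 0, 0, 0, 0, 0, -1],
    [0, 0, 0, 0, 0, 0, -1]
  ]
}}

```text
time_s: 3.1
ee_pos: [0.6276, -0.0358, 0.3253]
eef_rot: [3.141, 0.3, 1.912]
force: [-0.0, 1.2, 0.8]
grip_width: 0.0938
grip_force: 0.0
```

```bash
python3 -c "
from h import *
go(.019,.0315,.07,0)"
```

```text
t 3.1 slh mm [ 31.1  25.2 107.4] F slh [-0.83  0.39  1.14] w 93.8 0.0
shift in tool axes mm [12.2  6.3 37.4] in target axes [12.1  6.3 37.4] rotvec deg [-0.   0.  -0.2]
```

Call:
{"fn": "play_rows", "kwargs": {
  "commands": [
    [0.006, 0.003, 0.019, 0, 0, 0, -1],
    [0.006, 0.003, 0.019, 0, 0, -1.7, -1],
    [0, 0, 0, 0, 0, 0, -1],
    [0, 0, 0, 0, 0, 0, -1]
  ]
}}

```text
time_s: 3.43
ee_pos: [0.6333, -0.0338, 0.285]
eef_rot: [-3.131, 0.3, 1.943]
force: [-0.2, -1.0, 0.1]
grip_width: 0.0937
grip_force: 0.0
```

```bash
python3 - <<'E'
from h import *
go(.019,.0315,-.019,-2)
a=ctrl.camera("top")[190:310,360:500];b=ctrl.camera("scene")[100:220,210:350]
f=lambda x:np.clip(cv2.resize(x,None,fx=4,fy=4,interpolation=cv2.INTER_CUBIC)*1.7,0,255).astype(np.uint8)
cv2.imwrite("pics/c.png",np.hstack([f(a),f(b)])[:, :])
cv2.imwrite("pics/c.png",cv2.resize(cv2.imread("pics/c.png"),(800,343)))
E
```

```text
t 3.4333 slh mm [19.3 31.1 68.9] F slh [ 0.85 -0.55 -0.17] w 93.7 0.0
shift in tool axes mm [ 0.3  0.5 87.9] in target axes [ 0.3  0.4 87.9] rotvec deg [-0.1 -0.  -0.5]
```

View pics/c.png

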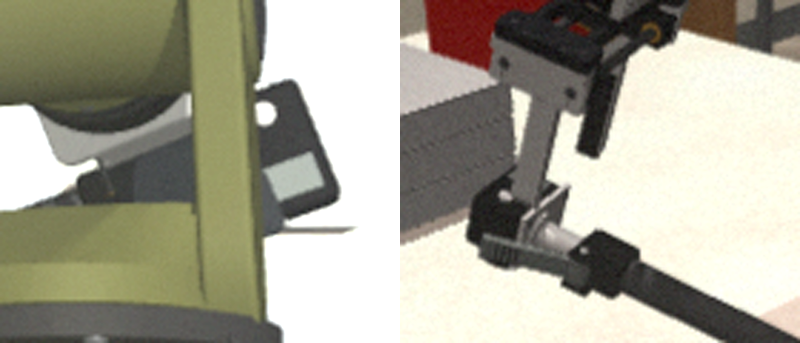

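The top view is blocked by the arm. The scene view shows the hand above the tube, between collar and plate, so I'll go down.

Call:
{"fn": "play_rows", "kwargs": {
  "commands": [
    [0, 0, 0.017, 0, 0, 0, -1],
    [0, 0, 0.017, 0, 0, 0, -1],
    [0, 0, 0.014, 0, 0, 0, -1],
    [0, 0, 0.008, 0, 0, 0, -1],
    [0, 0, 0.008, 0, 0, 0, -1]
  ]
}}

```text
time_s: 3.95
ee_pos: [0.6401, -0.0518, 0.2251]
eef_rot: [-3.134, 0.301, 1.945]
force: [-0.6, 0.3, 0.2]
grip_width: 0.0941
grip_force: 0.0
```

Call:
{"fn": "play_rows", "kwargs": {
  "commands": [
    [0, 0, 0.008, 0, 0, 0, -1],
    [0, 0, 0.008, 0, 0, 0, -1],
    [0, 0, 0.008, 0, 0, 0, -1],
    [0, 0, 0, 0, 0, 0, -1],
    [0, 0, 0, 0, 0, 0, -1]
  ]
}}

```text
time_s: 4.37
ee_pos: [0.6422, -0.0583, 0.2014]
eef_rot: [-3.132, 0.301, 1.946]
force: [0.5, -0.1, 0.4]
grip_width: 0.094
grip_force: 0.0
```

```bash
python3 - <<'E'
from h import *
go(.060,.0315,-.019,-2)
b=ctrl.camera("scene")[110:230,200:360]
cv2.imwrite("pics/d.png",np.clip(cv2.resize(b,None,fx=5,fy=5,interpolation=cv2.INTER_CUBIC)*1.7,0,255).astype(np.uint8))
E
```

```text
t 4.3667 slh mm [ 19.5  31.3 -18.7] F slh [0.35 0.47 0.3 ] w 94.0 0.0
shift in tool axes mm [-40.5  -1.    0.3] in target axes [-40.5   0.2   0.3] rotvec deg [-0.   0.  -0.3]
```

View pics/d.png

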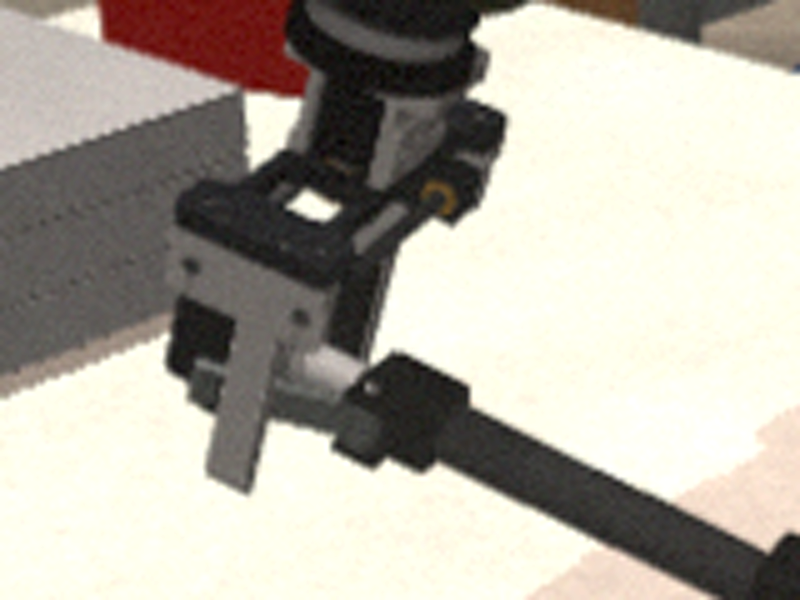

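The fingers straddle the tube and blade and the forces are near zero. I'll draw it out slowly.

Call:
{"fn": "play_rows", "kwargs": {
  "commands": [
    [-0.004, 0, 0, 0, 0, 0, -1],
    [-0.004, 0, 0, 0, 0, 0, -1],
    [-0.004, 0, 0, 0, 0, 0, -1],
    [-0.004, 0, 0, 0, 0, 0, -1],
    [-0.004, 0, 0, 0, 0, 0, -1],
    [-0.004, 0, 0, 0, 0, 0, -1],
    [-0.004, 0, 0, 0, 0, 0, -1],
    [-0.004, 0, 0, 0, 0, 0, -1],
    [-0.003, 0, 0, 0, 0, 0, -1],
    [-0.002, 0, 0, 0, 0, 0, -1],
    [0, 0, 0, 0, 0, 0, -1],
    [0, 0, 0, 0, 0, 0, -1],
    [0, 0, 0, 0, 0, 0, -1]
  ]
}}

```text
time_s: 5.5
ee_pos: [0.6552, -0.0911, 0.2124]
eef_rot: [-3.132, 0.301, 1.947]
force: [-2.2, 1.0, -1.1]
grip_width: 0.0944
grip_force: 0.8
```

```bash
cat > m.py <<'E'
from h import *
a0=cv2.imread("pics/top0.png");a=ctrl.camera("top");s=ctrl.camera("scene")
# lens dot + display on the camera's top face: shift along e
X0=lip+e*.07+n*.025
def shift(x0,y0,w,h):
    t=a0[y0:y0+h,x0:x0+w];r=cv2.matchTemplate(a[y0-30:y0+h+30,x0-10:x0+w+40],t,cv2.TM_CCOEFF_NORMED)
    _,m,_,(i,j)=cv2.minMaxLoc(r);k=r[j-1:j+2,i-1:i+2]
    sx=(k[1,2]-k[1,0])/(2*(2*k[1,1]-k[1,0]-k[1,2]));sy=(k[2,1]-k[0,1])/(2*(2*k[1,1]-k[0,1]-k[2,1]))
    return np.array([i+sx-10,j+sy-30]),m
for b in((446,222,14,14),(448,240,30,28)):
    D,m=shift(*b);c=np.array([b[0]+b[2]/2,b[1]+b[3]/2])
    P=onz("top",c,X0[2]);best=min(np.arange(0,.07,.0002),key=lambda q:np.linalg.norm(proj("top",P+e*q)[0]-c-D))
    print("shift px",D,"score",m,"draw mm",best*1e3,"resid",np.linalg.norm(proj("top",P+e*best)[0]-c-D))
go(.0583,.0315,-.019,-2)
f=lambda x:np.clip(cv2.resize(x,None,fx=4,fy=4,interpolation=cv2.INTER_CUBIC)*1.7,0,255).astype(np.uint8)
import sys;cv2.imwrite(sys.argv[1],np.hstack([f(a[190:310,400:500]),f(s[110:230,220:320])]))
E
python3 m.py pics/e.png
```

```text
shift px [11.728451 -4.091522] score 0.5996624231338501 draw mm 17.8 resid 0.3231722752209501
shift px [20.517357  -7.2176075] score 0.7087987661361694 draw mm 30.6 resid 0.2341236902927622
t 5.6 slh mm [ 56.3  32.4 -18.6] F slh [-1.97 -1.1   0.23] w 94.4 0.7954444549977779
shift in tool axes mm [-2.  -1.   0.4] in target axes [-2.  -0.9  0.4] rotvec deg [-0.   0.  -0.3]
```

View pics/e.png

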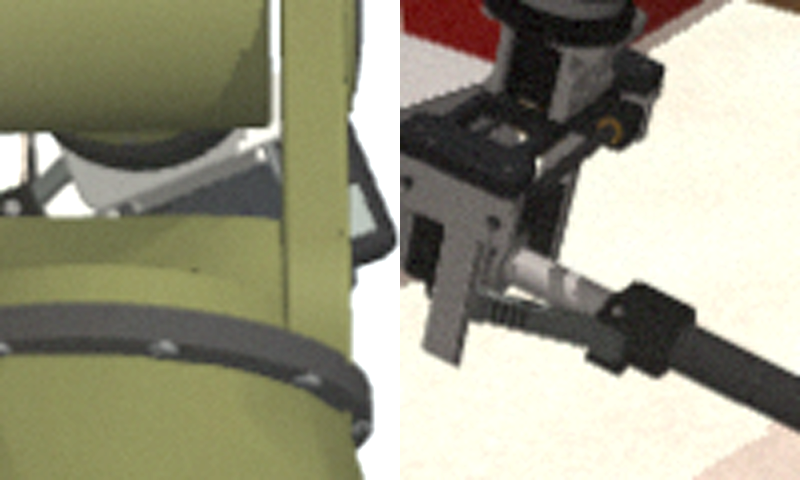

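The top view shows the camera body's lower right corner at about px (498.5,252). It started at (479,258), so the draw is roughly 29 mm. I'll refine it using the corner alone.

```bash
sed -i 's/for b in.*/for b in((469,234,17,34),(472,248,14,20),(476,240,8,20)):/' m.py; python3 m.py pics/f.png
python3 - <<'E'
import cv2;a=cv2.imread("pics/top0.png")[234:272,466:492,1];print(a[::3])
E
```

```text
shift px [20.31217   -7.3630066] score 0.9826070070266724 draw mm 30.200000000000003 resid 0.01077277979709881
shift px [20.263676  -7.3197784] score 0.9841490387916565 draw mm 30.000000000000004 resid 0.05368106365923042
shift px [20.119158  -7.8526115] score 0.9865344762802124 draw mm 30.200000000000003 resid 0.5200914751676664
t 5.7 slh mm [ 56.3  32.4 -18.6] F slh [-2.44 -1.79 -0.35] w 94.1 0.8856392651796341
shift in tool axes mm [-2.  -1.   0.4] in target axes [-2.  -0.9  0.4] rotvec deg [-0.   0.  -0.3]
[[ 37  37  35  43 102 151 149 148 147 148 148 147 147 147 147 150 149 149
  151 152 151 152 151 151 151 151]
 [ 35  35  36  34  34  72 127 147 146 145 144 145 146 146 143 146 151 141
  128 150 149 151 150 150 150 151]
 [ 36  35  39  34  34  32  73 126 149 148 147 147 147 146 145 148 147 144
  140 152 150 151 149 151 151 151]
 [ 44  67  76  53  35  33  31  58 111 146 150 148 148 148 147 145 144 148
  143 151 150 150 151 151 151 152]
 [ 95  95  94  90  65  38  35  32  43 100 149 149 150 149 149 148 147 150
  149 152 150 151 151 150 151 150]
 [ 94  94  97  94  92  76  38  33  32  44  99 148 148 148 146 146 147 152
  148 144 150 150 151 151 150 151]
 [ 96  95  96  96  96  96  77  46  38  32  37  72 126 149 150 150 151 151
  145 141 150 151 151 151 151 151]
 [ 96  97  95  90  75  69  59  45  37  33  34  32  63 117 148 149 142 134
  147 141 151 151 151 151 150 152]
 [ 35  36  36  37  38  36  35  34  34  34  35  31  69 123 149 148 145 138
  151 148 151 152 151 150 150 150]
 [ 33  34  32  31  27  30  29  30  26  48  93 131 142 150 147 148 148 145
  152 149 143 151 151 151 150 151]
 [ 35  55  92 124 129 134 144 145 146 146 145 144 143 144 145 145 143 145
  149 146 141 151 151 151 151 151]
 [144 133 133 133 133 139 146 141 141 140 141 139 143 150 148 149 149 150
  150 147 141 150 149 152 152 150]
 [ 56  58  58  59  62  61  61  62  61  62  62  61  61  62  62  72  89 108
  135 142 151 150 151 150 151 151]]
```

The draw is 30 mm with the lever open and the plate pressing on the finger at about 2 N. Next I'll close in step with a sideways shift, so the tube finger stays by the tube.

Call:
{"fn": "play_rows", "kwargs": {
  "commands": [
    [0, 0, 0, 0, 0, 0, -0.9],
    [0, -0.002, 0, 0, 0, 0, -0.8],
    [0, -0.0025, 0, 0, 0, 0, -0.7],
    [0, -0.0025, 0, 0, 0, 0, -0.6],
    [0, -0.002, 0, 0, 0, 0, -0.5],
    [0, -0.002, 0, 0, 0, 0, -0.5],
    [0, 0, 0, 0, 0, 0, -0.5],
    [0, 0, 0, 0, 0, 0, -0.5]
  ],
  "force": 25
}}

```text
time_s: 6.37
ee_pos: [0.6447, -0.0953, 0.2126]
eef_rot: [-3.132, 0.301, 1.946]
force: [-1.9, 0.7, -0.1]
grip_width: 0.0705
grip_force: 1.1
```

```bash
python3 m.py pics/g.png
```

```text
shift px [20.623598  -7.0586987] score 0.9277364015579224 draw mm 30.4 resid 0.40150464740087444
shift px [20.4435    -7.3208866] score 0.9719416499137878 draw mm 30.200000000000003 resid 0.06322889534066051
shift px [20.19187  -8.123716] score 0.9837021231651306 draw mm 30.4 resid 0.7496680026812417
t 6.4667 slh mm [ 56.9  21.3 -18.4] F slh [-1.7  -1.92  0.43] w 70.7 1.0424765199422836
shift in tool axes mm [-1.7 10.2  0.6] in target axes [-1.4 10.2  0.6] rotvec deg [-0.   0.1 -0.3]
```

Call:
{"fn": "play_rows", "kwargs": {
  "commands": [
    [0, -0.001, 0, 0, 0, 0, -0.43],
    [0, -0.0015, 0, 0, 0, 0, -0.36],
    [0, -0.0015, 0, 0, 0, 0, -0.29],
    [0, -0.0015, 0, 0, 0, 0, -0.22],
    [0, -0.0015, 0, 0, 0, 0, -0.15],
    [0, -0.0015, 0, 0, 0, 0, -0.08],
    [0, -0.0015, 0, 0, 0, 0, 0],
    [0, -0.001, 0, 0, 0, 0, 0.06],
    [0, -0.001, 0, 0, 0, 0, 0.06],
    [0, 0, 0, 0, 0, 0, 0.06],
    [0, 0, 0, 0, 0, 0, 0.06]
  ]
}}

```text
time_s: 7.38
ee_pos: [0.6339, -0.0997, 0.2131]
eef_rot: [-3.133, 0.301, 1.946]
force: [4.4, -1.1, 1.3]
grip_width: 0.0442
grip_force: 1.9
```

```bash
python3 m.py pics/g.png
```

```text
shift px [21.184277 19.016891] score 0.66597580909729 draw mm 18.8 resid 25.101480943550552
shift px [3.4637928 5.151539 ] score 0.820506751537323 draw mm 2.2 resid 6.019239887214736
shift px [21.084606  -6.7401066] score 0.7867100834846497 draw mm 30.8 resid 0.8584812519837753
t 7.4833 slh mm [ 57.4   9.5 -18.3] F slh [1.88 3.55 0.5 ] w 44.5 1.851503737270832
shift in tool axes mm [-1.5 22.   0.7] in target axes [-0.9 22.   0.7] rotvec deg [ 0.   0.1 -0.3]
```

View pics/g.png

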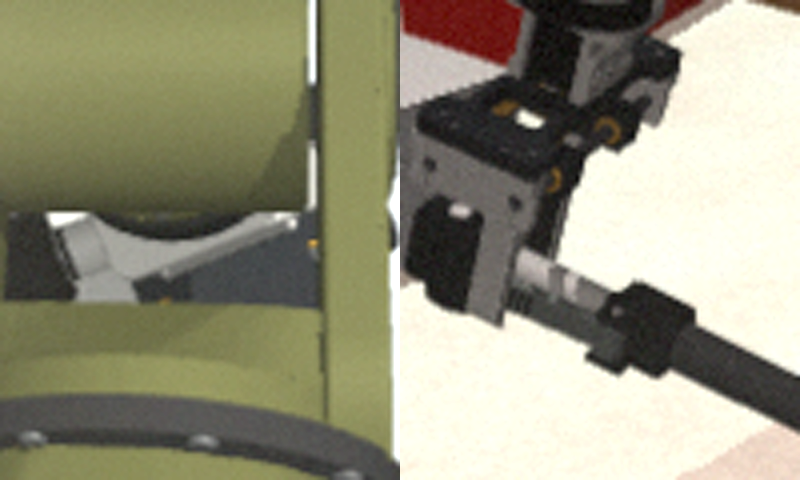

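The scene view shows the blade nearly along the tube, with the finger by the plate. I'll check the draw from the scene camera's lens dot, at about px (233.8,163), before the cam bites.

```bash
cat > s.py <<'E'
from h import *
def dot(im,x,y):
    w=cv2.cvtColor(im,cv2.COLOR_BGR2GRAY)[y-5:y+6,x-6:x+7].astype(float);w=np.clip(w-70,0,None)
    j,i=np.mgrid[-5:6,-6:7];return np.array([x+(w*i).sum()/w.sum(),y+(w*j).sum()/w.sum()])
c0=dot(cv2.imread("pics/scene0.png"),247,168);c1=dot(ctrl.camera("scene"),234,163)
P=onz("scene",c0,lip[2]+.07*np.sin(.3)+.022)
q=min(np.arange(0,.07,.0002),key=lambda q:np.linalg.norm(proj("scene",P+e*q)[0]-c1))
print(c0,c1,q*1e3,np.linalg.norm(proj("scene",P+e*q)[0]-c1))
go(.0583,.0055,-.019,-2)
E
python3 s.py
```

```text
[246.49520767 167.9201278 ] [234.63711911 162.10803324] 30.200000000000003 0.051559162639229834
t 7.5333 slh mm [ 57.3   9.5 -18.3] F slh [2.69 4.18 0.75] w 44.4 1.8521201983094215
shift in tool axes mm [-0.9 -4.   0.7] in target axes [-1.  -4.   0.7] rotvec deg [ 0.   0.1 -0.3]
```

The draw is 30.2 mm, so I'll finish closing.

Call:
{"fn": "play_rows", "kwargs": {
  "commands": [
    [0, -0.0005, 0, 0, 0, 0, 0.1],
    [0, -0.0005, 0, 0, 0, 0, 0.14],
    [0, -0.0005, 0, 0, 0, 0, 0.18],
    [0, -0.0005, 0, 0, 0, 0, 0.22],
    [0, -0.0005, 0, 0, 0, 0, 0.24],
    [0, 0, 0, 0, 0, 0, 0.24],
    [0, 0, 0, 0, 0, 0, 0.24],
    [0, 0, 0, 0, 0, 0, 0.24]
  ]
}}

```text
time_s: 8.2
ee_pos: [0.6315, -0.1007, 0.213]
eef_rot: [-3.133, 0.301, 1.946]
force: [3.5, -3.8, 2.7]
grip_width: 0.036
grip_force: 4.5
```

```bash
python3 s.py
```

```text
[246.49520767 167.9201278 ] [234.54237288 162.11581921] 30.4 0.03617295557758769
t 8.25 slh mm [ 57.5   6.9 -18.4] F slh [5.04 2.49 1.01] w 36.1 4.510695934295654
shift in tool axes mm [-0.8 -1.4  0.6] in target axes [-0.8 -1.4  0.6] rotvec deg [ 0.   0.1 -0.3]
```

Call:
{"fn": "play_rows", "kwargs": {
  "commands": [
    [0, -0.0005, 0, 0, 0, 0, 0.28],
    [0, -0.0005, 0, 0, 0, 0, 0.31],
    [0, 0, 0, 0, 0, 0, 0.35],
    [0, 0, 0, 0, 0, 0, 0.45],
    [0, 0, 0, 0, 0, 0, 0.6],
    [0, 0, 0, 0, 0, 0, 0.8],
    [0, 0, 0, 0, 0, 0, 1],
    [0, 0, 0, 0, 0, 0, 1],
    [0, 0, 0, 0, 0, 0, 1],
    [0, 0, 0, 0, 0, 0, 1]
  ],
  "force": 30
}}

```text
time_s: 9.08
ee_pos: [0.6306, -0.101, 0.213]
eef_rot: [-3.133, 0.301, 1.946]
force: [2.8, -4.1, 3.2]
grip_width: 0.0327
grip_force: 30.2
```

```bash
python3 s.py; python3 - <<'E'
from h import *
a=ctrl.camera("scene")[120:220,210:330]
cv2.imwrite("pics/k.png",np.clip(cv2.resize(a,None,fx=6,fy=6,interpolation=cv2.INTER_CUBIC)*1.7,0,255).astype(np.uint8))
E
```

```text
[246.49520767 167.9201278 ] [234.58028169 162.11549296] 30.200000000000003 0.020488624371351308
t 9.1333 slh mm [ 57.5   5.9 -18.3] F slh [5.25 2.83 2.17] w 33.1 30.19332823343575
shift in tool axes mm [-0.8 -0.4  0.7] in target axes [-0.8 -0.4  0.7] rotvec deg [ 0.   0.1 -0.4]
```

View pics/k.png

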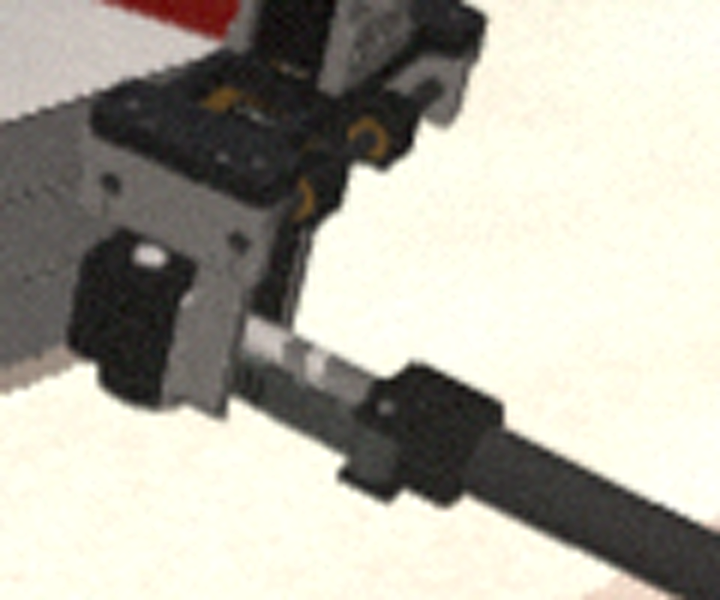

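The picture shows the blade lying along the tube, with the lens dot at (234.6,162.1), which gives a draw of 30.2 mm. The fingers are 33 mm apart, which is the home width, and grip at 30 N. I'll hand it in.

```bash
python3 -c "
from station import ctrl
print(ctrl.hand_in())"
```

```text
the job is handed in; nothing more can be done
None
```

I handed the job in with the tube drawn out about 30 mm (mark 30 mm), the fingers 33 mm apart (the lever's shut width) gripping at 30 N; nothing touched the other items as far as I could tell, though I didn't re-measure them, and no verdict came back.

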